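# Index a photometer's covered sample wheel by its clicks and load a vial

## Robot

A 6-joint arm with a two-finger parallel gripper is mounted at the origin on a cart in front of the work surface, level with it; the furniture and walls round the work are solid. World frame = base frame: x ahead of the robot, y to its left, z up, the work surface at z = 0. Lengths are in m, angles in rad, forces in N, time in s.
With the tool pointing down it reaches from about 0.375 to 0.9 m from the base axis. Payload 3.1 kg.
Tool frame: the origin (TCP) lies on the front face of the gripper's body, between the roots of the fingers; the fingertips stand 70 mm ahead of it and the grasp point (between the pads) lies 51 mm ahead of it; z points along the fingers, y is the line along which they close (so a half turn about z gives the same grasp; the last joint's range is limited). The gripper opens to 87 mm and grips with 3 to 60 N. Pads are 19 mm wide; open, the fingers measure 117 mm over their backs; the gripper's body (75 mm by 190 mm) begins 51 mm behind the grasp point.
Start: joints at [-1.478, 0.527, 1.433, -0, 1.181, -0.178], TCP at [0.168, -0.602, 0.292] pointing down, gripper open.
Joint ranges: [-3.08, 3.08], [-0.75, 2.2], [0.22, 2.44], [-1.43, 4.57], [0, 2.65], [-2.85, 2.85]. Speed limits (rad/s): [2.79, 2.79, 3.14, 3.14, 3.14, 3.14].

## Interface

Orientations are given as a unit quaternion [x, y, z, w].
In Python, from rig import robot, cams, ticket gives the robot as it stands. The module is installed in compiled form; this text tells all that it offers.
- The arm moves only by the shell command python3 -m crank 'ROWS' [FORCE]. ROWS is JSON, a list of rows, each a list of 7 numbers: the shift along the tool's x, y, z in cm, then the turn, a rotation vector about the tool's x, y, z in rad, then the closure, from 0 (fully open) to 1 (shut). A call has 1 to 5 rows; each row shifts and turns the commanded pose from where the row before left it, along the tool's axes as they then stand; what a row does not reach is not made up. A row lasts 1/8 s, in which the tool goes at most 62.5 mm and 10.7 degrees, less where a joint would pass 70% of its speed; a pose out of reach is approached as far as the arm can. A call is refused whole if a number of a shift passes 6.25 or a number of a turn 0.188, either way. A call with a gripper value outside its range is refused whole. The fingers move at their own pace and stop on an object; FORCE is the grip in N (left out, the last holds). Time passes only in rows, so rows that do not move let the fingers close. It gives the time, the measured TCP pose, the force, the opening and the grip force at its end, in the units of the state.
- robot.get_obs(): the state, without advancing time (a new reading comes with each control period).
- cams.camera(name): name is "scene" or "top" or "wrist"; returns the picture (384x512x3 uint8, red, green, blue); there is no depth.
- cams.camera_info(name): a dict with "intrinsics" (3x3 intrinsics, pixels), "dist" ([k1, k2, p1, p2, k3] as OpenCV has them; the pictures are not rectified), "pose" (4x4, takes a point from camera to world coordinates). Camera axes: x right, y down, z forward; pixel columns grow to the right and rows downward; lengths in m; the calibration is good to about 2 mm. A picture is of the moment at which its call begins: read the wrist's pose just before it. camera_info takes no time and is no camera call; for the wrist camera it gives the pose at the moment of the call.
- ticket.hand_in(): hands the job in; it is judged then, once.
The state is a dict: "time": time; "q": joint angles; "joint_velocities": joint speeds; "joint_torque": joint torques, N m; "position": TCP position; "tool_rot": TCP orientation; "ft_force": force on the tool from outside, world axes, zero at the start; "moment": the same for the moment, N m; "grip_width": finger opening in m; "grip_force": force on a finger pad.
Only numpy, scipy, OpenCV 4.12 (cv2) and the standard library are available. Lean on these libraries where they do the work, as an engineer would, in place of code of your own. Each camera call takes 0.05 s, during which the arm holds its last target. There are 200 camera calls.

## Task

The photometer's covered sample wheel has lost its place, and its only deep pocket is the fourth one after home. Turn the black knob anticlockwise (seen from above) until you feel the home stop, without forcing it, then turn it back clockwise by exactly four clicks. Then take the vial that stands by itself on the right of the bench and lower it gently, without dropping or ramming it, upright through the loading port until it stands fully home; let go of it and leave everything else where it is.

Things in the scene. Friction and masses are not known exactly. Their poses are not given: they have to be found in the camera images.
- changer: Photometer, fixed: white case 184 x 184 mm, cover 52 mm above the bench; grey head, 72 mm tall, at the rear to 156 mm from the knob axis. Origin on the bench under the knob axis; x to the grey head, -y to the port, z up. Inside, a wheel with 12 pockets, one per click, on a 66 mm radius turns one to one with the knob; its position is not measured. Only the fourth pocket clockwise from home is deep.
- knob (a point): On the axis of the round black ridged knob, 71.5 mm above the bench. Grip 36 mm across, 57.5 to 87.5 mm above the bench, over a skirt 50 mm across; no pointer. A click every 30 degrees: leaving one takes about 0.15 N m at once, falling to nothing half-way, then a spring pulls it on into the next. Let go, it falls into the nearest click. Starts one or two clicks clockwise of home.
- home_stop: Sprung stop pin hidden in the case, 48 mm from the knob axis. Turned anticlockwise, the wheel meets it 7 degrees past the home click (no click lies between) and it gives about 6 degrees for 0.5 N m. Let go, the wheel springs back to the home click, from which clicks count. 0.3 to 0.45 N m on the knob shows that it is met; above about 0.6 N m (12 N on the pin) it is forced.
- port (a point): Centre of the round loading port's mouth in the cover, 52 mm above the bench, with a flat metal trim 1 mm high. Hole 30.6 mm across, square lip, 6 mm thick. The deep pocket's floor is 30 mm below the mouth: a vial that is home stands 29 mm proud of the cover. The other pockets have packing discs, so that it stands 41 mm proud; between clicks a divider bars the way.
- vial_centre (a point): Centre, half-way up, of the glass vial with a white ribbed cap that stands alone, front right: 27.6 mm across up to 47 mm above its base, cap 24.4 mm across above that, 59 mm tall, about 30 g, z along its axis. Grip it with the fingertips at least 34 mm above its base, or they meet the cover before it is home. The three vials together at the back are not wanted.
- sample_vial: The same vial; origin at the middle of its base, z up along its axis.
- beaker: Bystander: empty clear beaker, 54 mm wide, 70 mm tall; origin under its centre.
- reagent_bottle: Bystander: screw-cap bottle with a blue cap, 57 mm wide, 100 mm tall; origin under its centre.
- syringe: Bystander: syringe lying on the bench, 34 x 119 x 34 mm; origin under its centre.
- tip_box: Bystander: blue box of pipette tips, 70 x 120 x 43 mm; origin under its centre.
Not all that is in view belongs to the job. Leave any red look-alike of the sample_vial alone.

How it is judged:
On the way:
1. the knob is turned anticlockwise until the wheel bears on its home stop (at least 1 N) (contact force between home_stop and anything else above 1 N), for 0.1 s.
At the end, for the whole second after the job is handed in: The vial stands released and at rest in the loading port, upright (tilt under 0.15 rad), its axis within 5 mm of the port's centre, on the floor of the deep pocket (its centre 48 to 54.5 mm above the bench; 51.5 mm when home) (z of vial_centre in the frame of changer between 0.048 and 0.0545 m and horizontal distance between vial_centre and port below 0.005 m and angle between vial_centre's own z axis and vertical below 0.15 rad and linear speed of sample_vial below 0.01 m/s); the robot touches nothing.
It fails at once if the home stop is forced (more than 12 N on it) (contact force between home_stop and anything else above 12 N).
It fails at once if the vial is rammed against the photometer (more than 25 N between them) (contact force between sample_vial and changer above 25 N).
It fails at once if the vial is dropped (falls faster than 0.4 m/s with no finger on it) (linear speed of sample_vial above 0.4 m/s and contact force between the fingers and sample_vial below 0.05 N).
It fails at once if a bystander is pushed more than 30 mm from its place (distance of any of beaker, reagent_bottle, syringe, tip_box from where it was at the start of the episode above 0.03 m).
It also fails if it takes over 72 s, if anything falls off the work surface, if the arm or the gripper's body presses on something with over 40 N, if the wrist force passes 120 N, or if a joint passes its speed limit or range.

## Working session

There is one attempt and no reset: what is moved stays moved. The work goes in short steps, Python scripts to look and compute and a shell command to move; the robot and the scene stay as the last step left them, time stands still between calls to the robot, and variables do not carry over. Pictures are saved under pics/ and viewed, at most 10 in all, crops included, and the job is handed in when it is done.

```bash
mkdir -p pics
python3 - <<'E'
from rig import robot,cams
import cv2,numpy as np
o=robot.get_obs();print({k:np.round(v,4) for k,v in o.items()})
for n in("scene","top"):
    im=cams.camera(n);cv2.imwrite(f"pics/{n}0.png",im[...,::-1])
    i=cams.camera_info(n);print(n,np.round(i["intrinsics"],1).tolist(),i["dist"],np.round(i["pose"],3).tolist())
E
```

```text
{'time': np.float64(0.0), 'q': array([-1.4775,  0.5284,  1.4339,  0.    ,  1.1814, -0.1785]), 'joint_velocities': array([-0.0009,  0.0003, -0.0015, -0.0004, -0.0005, -0.0008]), 'joint_torque': array([ 4.00000e-04, -4.40037e+01, -1.76593e+01,  6.34000e-02,
        5.82000e-02, -2.00000e-04]), 'position': array([ 0.1677, -0.6015,  0.2913]), 'tool_rot': array([ 9.908e-01,  1.354e-01,  1.000e-04, -1.100e-03]), 'ft_force': array([ 1.1633, -0.0179,  0.019 ]), 'moment': array([0.0062, 0.0248, 0.0261]), 'grip_force': np.float64(0.0), 'grip_width': np.float64(0.0873)}
scene [[452.8, 0.0, 255.4], [0.0, 452.8, 190.4], [0.0, 0.0, 1.0]] [-0.02794354  0.          0.          0.          0.        ] [[-0.846, -0.31, 0.434, -0.054], [-0.533, 0.455, -0.714, 0.952], [0.024, -0.835, -0.55, 0.832], [0.0, 0.0, 0.0, 1.0]]
top [[371.1, 0.0, 259.4], [0.0, 371.1, 192.9], [0.0, 0.0, 1.0]] [0.0232868 0.        0.        0.        0.       ] [[0.019, -0.997, 0.077, 0.436], [-1.0, -0.019, 0.001, -0.059], [0.001, -0.077, -0.997, 1.379], [0.0, 0.0, 0.0, 1.0]]
```

View pics/top0.png

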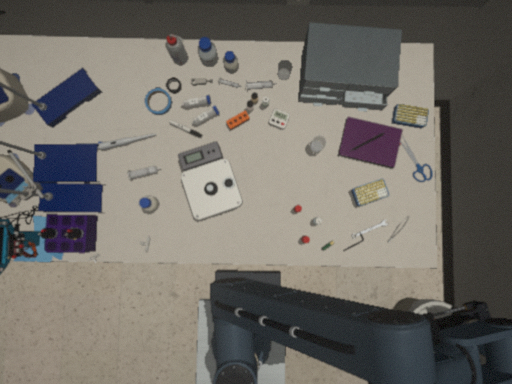

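View pics/scene0.png

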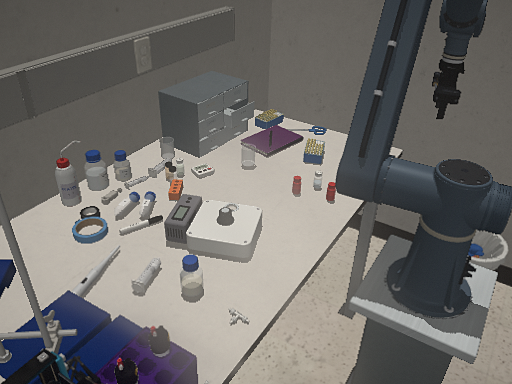

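The top view shows the photometer with its knob at about (211,188) and port at (228,183). The white-capped vial is at (317,221), with red look-alikes at (297,209) and (305,239). I'll enlarge these areas.

Run:
```python
import cv2,numpy as np
t=cv2.imread("pics/top0.png");s=cv2.imread("pics/scene0.png")
f=lambda im,x,y,w,h,k:cv2.resize(im[y:y+h,x:x+w],None,fx=k,fy=k,interpolation=cv2.INTER_CUBIC)
a=f(t,170,140,80,90,5);b=f(t,285,195,60,90,5)   
c=f(s,160,190,110,80,4); d=f(s,285,160,60,60,4)
top=np.hstack([a,b]);cv2.imwrite("pics/c1.png",top)
```

```text
(no output)
```

View pics/c1.png

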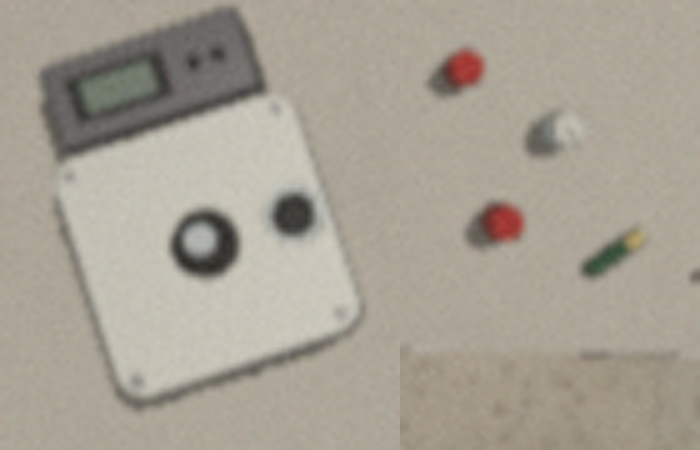

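The enlargement puts the knob top at (210.2,187.8), the port at (228.8,182.8) and the vial cap at about (317.2,221.2), all in full-image pixels. Next I work out world positions.

```bash
cat > h.py <<'E'
from rig import robot,cams
import cv2,numpy as np
from scipy.spatial.transform import Rotation as R
def world(info,px,z):
    p=cv2.undistortPoints(np.array([[px]],float),info["intrinsics"],np.array(info["dist"],float))[0,0]
    T=np.array(info["pose"]);d=T[:3,:3]@[p[0],p[1],1];c=T[:3,3]
    return c+d*(z-c[2])/d[2]
def pix(info,P):
    T=np.linalg.inv(np.array(info["pose"]))
    return cv2.projectPoints(np.array([P],float),cv2.Rodrigues(T[:3,:3])[0],T[:3,3],info["intrinsics"],np.array(info["dist"],float))[0].ravel()
def wrist(name):
    i=cams.camera_info("wrist");im=cams.camera("wrist");cv2.imwrite(name,im[...,::-1]);return i
def go(P,yaw=None):
    """cm shift in tool axes, and turn needed (rotvec) to point down with tool-y world heading yaw"""
    o=robot.get_obs();r=R.from_quat(o["tool_rot"])
    q=r if yaw is None else R.from_matrix(np.column_stack([[np.sin(yaw),-np.cos(yaw),0],[np.cos(yaw),np.sin(yaw),0],[0,0,-1]]))
    print("shift cm",np.round(r.inv().apply(np.array(P)-o["position"])*100,2),"turn",np.round((r.inv()*q).as_rotvec(),3))
def st():
    o=robot.get_obs();r=R.from_quat(o["tool_rot"]).as_matrix()
    print(round(o["time"],2),"p",np.round(o["position"],4),"yaw_y",round(np.arctan2(r[1,1],r[0,1]),4),"tz",np.round(r[:,2],3),"F",np.round(o["ft_force"],2),"M",np.round(o["moment"],3),"w",round(o["grip_width"],4),"g",round(o["grip_force"],2),"q",np.round(o["q"],2))
E
python3 - <<'E'
from h import *
i=cams.camera_info("top")
for n,p,z in [("knob",(210.2,187.8),.0875),("port",(228.8,182.8),.053),("vial",(317.2,221.2),.059),("red1",(297.5,208.5),.059),("red2",(305.2,239.2),.059),("bott",(148,203),.1)]:print(n,np.round(world(i,p,z),4))
st()
w=cams.camera_info("wrist");T=np.array(w["pose"]);o=robot.get_obs();r=R.from_quat(o["tool_rot"])
print("cam in tool",np.round(r.inv().apply(T[:3,3]-o["position"]),3),np.round(r.as_matrix().T@T[:3,:3],3).tolist(),w["intrinsics"][0][0])
E
```

```text
knob [0.5512 0.1147 0.0875]
port [0.5736 0.0531 0.053 ]
vial [ 0.4421 -0.2641  0.059 ]
red1 [ 0.4858 -0.1938  0.059 ]
red2 [ 0.3779 -0.2221  0.059 ]
bott [0.4935 0.3251 0.1   ]
0.1 p [ 0.1678 -0.6015  0.2914] yaw_y -1.299 tz [-0.     0.002 -1.   ] F [0.1  1.09 0.19] M [ 0.028 -0.032  0.073] w 0.0872 g 0.0 q [-1.48  0.53  1.43  0.    1.18 -0.18]
cam in tool [ 0.072  0.    -0.093] [[-0.001, -0.963, -0.268], [1.0, -0.001, -0.0], [-0.0, -0.268, 0.963]] 342.92827417986
```

Run:
```python
from h import *
go([.551,.115,.25],0.2)
```

```text
Traceback (most recent call last):
  File "h.py", line 16, in go
    q=r if yaw is None else R.from_matrix(np.column_stack([[np.sin(yaw),-np.cos(yaw),0],[np.cos(yaw),np.sin(yaw),0],[0,0,-1]]))
                            ~~~~~~~~~~~~~^^^^^^^^^^^^^^^^^^^^^^^^^^^^^^^^^^^^^^^^^^^^^^^^^^^^^^^^^^^^^^^^^^^^^^^^^^^^^^^^^^^^^^
  File "scipy/spatial/transform/_rotation.pyx", line 1143, in scipy.spatial.transform._rotation.Rotation.from_matrix
ValueError: Non-positive determinant (left-handed or null coordinate frame) in rotation matrix 0: [[ 0.19866933  0.98006658  0.        ]
 [-0.98006658  0.19866933  0.        ]
 [ 0.          0.         -1.        ]].
```

```bash
sed -i 's/\[np.sin(yaw),-np.cos(yaw),0\]/[-np.sin(yaw),np.cos(yaw),0]/' h.py
python3 - <<'E'
from h import *
go([.551,.115,.25],0.2)
E
```

```text
shift cm [ 56.15 -58.73   4.27] turn [-1.000e-03 -2.000e-03 -1.499e+00]
```

```bash
python3 -m crank '[[4,-4.2,0.3,0,0,0,0],[4,-4.2,0.3,0,0,0,0],[4,-4.2,0.3,0,0,0,0],[4,-4.2,0.3,0,0,0,0],[4,-4.2,0.3,0,0,0,0]]' 
python3 -m crank '[[4,-4.2,0.3,0,0,0,0],[4,-4.2,0.3,0,0,0,0],[4,-4.2,0.3,0,0,0,0],[4,-4.2,0.3,0,0,0,0],[4,-4.2,0.3,0,0,0,0]]' 
python3 -m crank '[[4,-4.2,0.3,0,0,0,0],[4,-4.2,0.3,0,0,0,0],[4,-4.2,0.3,0,0,0,0],[4,-4.2,0.3,0,0,0,0]]' 
python3 -m crank '[[0,0,0,0,0,-0.187,0],[0,0,0,0,0,-0.187,0],[0,0,0,0,0,-0.187,0],[0,0,0,0,0,-0.187,0],[0,0,0,0,0,-0.187,0]]' 
python3 -m crank '[[0,0,0,0,0,-0.187,0],[0,0,0,0,0,-0.187,0],[0,0,0,0,0,-0.187,0],[0,0,0,0,0,0,0]]'
python3 - <<'E'
from h import *
st();i=wrist("pics/w1.png")
print(pix(i,[.5512,.1147,.0875]),pix(i,[.5736,.0531,.053]))
go([.551,.115,.25],0.2)
E
```

```text
time: 0.72
position: [0.3046, -0.3442, 0.277]
tool_rot: [0.991, 0.135, 0.0, -0.0]
ft_force: [1.0, -0.4, 0.9]
grip_width: 0.0869
grip_force: 0.0
time: 1.35
position: [0.441, -0.0883, 0.2621]
tool_rot: [0.991, 0.135, 0.0, 0.0]
ft_force: [0.3, -0.4, -0.2]
grip_width: 0.087
grip_force: 0.0
time: 1.85
position: [0.5499, 0.1166, 0.2498]
tool_rot: [0.991, 0.136, -0.0, 0.0]
ft_force: [0.1, 0.0, 0.5]
grip_width: 0.087
grip_force: 0.0
time: 2.48
position: [0.5491, 0.1148, 0.2498]
tool_rot: [0.822, 0.57, -0.0, -0.0]
ft_force: [-0.0, 0.3, 0.1]
grip_width: 0.0871
grip_force: 0.0
time: 2.98
position: [0.5491, 0.1147, 0.2499]
tool_rot: [0.635, 0.772, -0.0, -0.0]
ft_force: [0.4, -0.1, 0.2]
grip_width: 0.0873
grip_force: 0.0
2.98 p [0.5491 0.1147 0.2499] yaw_y 0.1947 tz [-0.001  0.    -1.   ] F [ 0.38 -0.05  0.16] M [ 0.016 -0.102 -0.027] w 0.0873 g 0.0 q [ 0.01  0.5   1.64  0.    1.01 -0.19]
[258.1889528  190.61254615] [268.61218682 247.78791694]
shift cm [-0.01  0.18 -0.01] turn [-0.001 -0.    -0.006]
```

View pics/w1.png

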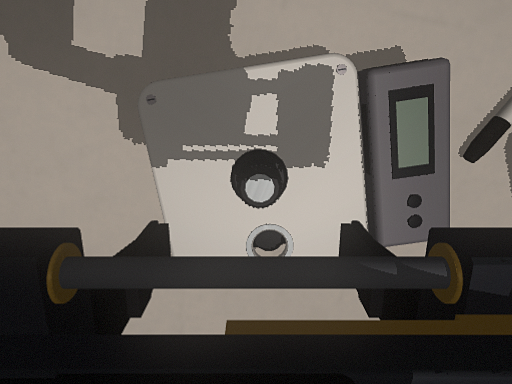

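The wrist view shows the silver knob top centred at (260.5,187.8). The port trim is centred at about (269.7,244), its left, right and top edges being at x = 246, x = 293 and y = 223.

Run:
```python
from h import *
i=cams.camera_info("wrist")
im=cv2.imread("pics/w1.png");g=cv2.cvtColor(im,cv2.COLOR_BGR2GRAY)
_,b=cv2.threshold(g[165:210,235:285],120,255,0);n,l,s,c=cv2.connectedComponentsWithStats(b)
print([(s[k].tolist(),(c[k]+[235,165]).tolist()) for k in range(1,n) if s[k][4]>200])
k=world(i,(260.5,187.8),.0875);print("knob",k)
p=world(i,(269.7,246),.053);print("port",p,np.linalg.norm((p-k)[:2]))
for pt in [(246,246),(293,246),(269.7,223)]:print(np.linalg.norm(world(i,pt,.053)-p))
```

```text
[([10, 14, 29, 23, 537], [259.3631284916201, 189.4320297951583]), ([0, 26, 50, 19, 359], [260.18941504178275, 204.1392757660167])]
knob [0.55262272 0.11724859 0.0875    ]
port [0.57427508 0.05500071 0.053     ] 0.065906166523968
0.02184110895992614
0.021466358420442297
0.022641585177550723
```

```bash
python3 -m crank '[[0.12,0.32,4,0,0,0,0],[0,0,4,0,0,0,0],[0,0,3.9,0,0,0,0],[0,0,0,0,0,0,0]]' 10; python3 -c "from h import *;st()"
python3 -m crank '[[0,0,0,0,0,0,1],[0,0,0,0,0,0,1],[0,0,0,0,0,0,1],[0,0,0,0,0,0,1],[0,0,0,0,0,0,1]]' 10; python3 -c "from h import *;st()"
```

```text
time: 3.52
position: [0.5502, 0.1164, 0.1286]
tool_rot: [0.635, 0.773, -0.002, -0.003]
ft_force: [0.4, -0.2, 0.1]
grip_width: 0.087
grip_force: 0.0
3.52 p [0.5502 0.1164 0.1286] yaw_y 0.1948 tz [-0.007 -0.    -1.   ] F [ 0.41 -0.24  0.07] M [-0.032 -0.157 -0.054] w 0.087 g 0.0 q [ 0.01  0.68  1.71 -0.    0.75 -0.18]
time: 4.15
position: [0.5524, 0.1166, 0.1316]
tool_rot: [0.634, 0.773, 0.0, 0.0]
ft_force: [-0.4, -0.0, -0.6]
grip_width: 0.0449
grip_force: 0.0
4.15 p [0.5524 0.1166 0.1316] yaw_y 0.197 tz [ 0.001  0.    -1.   ] F [-0.4  -0.01 -0.58] M [-0.003 -0.114  0.023] w 0.0449 g 0.0 q [ 0.01  0.68  1.71 -0.    0.75 -0.19]
```

```bash
python3 -m crank '[[0,0,0,0,0,0,1],[0,0,0,0,0,0,1],[0,0,0,0,0,0,1]]' 10; python3 -c "from h import *;st()"
python3 -m crank '[[0,0,0,0,0,0,1],[0,0,0,0,0,0,1],[0,0,0,0,0,0,1]]' 50; python3 -c "from h import *;st()"
```

```text
time: 4.53
position: [0.5525, 0.1166, 0.1313]
tool_rot: [0.634, 0.773, 0.0, 0.0]
ft_force: [0.7, 0.5, 0.9]
grip_width: 0.036
grip_force: 10.0
4.53 p [0.5525 0.1166 0.1313] yaw_y 0.1968 tz [ 0.001  0.    -1.   ] F [0.66 0.45 0.94] M [ 0.071 -0.186 -0.023] w 0.036 g 10.0 q [ 0.01  0.68  1.71  0.    0.75 -0.19]
time: 4.9
position: [0.5525, 0.1166, 0.1314]
tool_rot: [0.634, 0.773, 0.0, 0.0]
ft_force: [0.6, 0.7, 2.3]
grip_width: 0.0349
grip_force: 50.0
4.9 p [0.5525 0.1166 0.1314] yaw_y 0.1969 tz [ 0.001  0.    -1.   ] F [0.59 0.72 2.26] M [ 0.11  -0.178 -0.004] w 0.0349 g 50.0 q [ 0.01  0.68  1.71  0.    0.75 -0.19]
```

```bash
cat > s.sh <<'E'
python3 -c "
from h import *
o=robot.get_obs();r=R.from_quat(o['tool_rot']).as_matrix()
print(round(o['time'],2),'yaw deg',round(float(np.degrees(np.arctan2(r[1,1],r[0,1]))),2),'Mz',round(float(o['moment'][2]),3),'F',np.round(o['ft_force'],1),'w',round(float(o['grip_width']),4),'p',np.round(o['position'][:2],4))"
E
chmod +x s.sh; c(){ :; }
for k in 1 2 3 4 5 6; do python3 -m crank '[[0,0,0,0,0,-0.0873,1],[0,0,0,0,0,0,1]]' 50 >/dev/null; ./s.sh; done
```

```text
5.15 yaw deg 16.21 Mz -0.173 F [1.1 0.3 1. ] w 0.0348 p [0.5526 0.1166]
5.4 yaw deg 21.17 Mz -0.062 F [1.8 2.3 0.9] w 0.0352 p [0.5527 0.1166]
5.65 yaw deg 26.15 Mz 0.022 F [1.9 1.  0.5] w 0.0351 p [0.5528 0.1167]
5.9 yaw deg 31.14 Mz 0.077 F [3.  2.3 0.1] w 0.0351 p [0.5529 0.1167]
6.15 yaw deg 36.13 Mz 0.168 F [ 3.5  2.8 -0.5] w 0.0352 p [0.5529 0.1168]
6.4 yaw deg 41.08 Mz 0.026 F [ 3.3  3.7 -0.8] w 0.0351 p [0.553  0.1168]
```

```bash
for k in 1 2 3; do python3 -m crank '[[0,0,0,0,0,-0.0436,1],[0,0,0,0,0,0,1]]' 50 >/dev/null; ./s.sh; done
```

```text
6.65 yaw deg 43.5 Mz -0.206 F [4.1 3.3 0.6] w 0.0349 p [0.5531 0.1168]
6.9 yaw deg 46.0 Mz -0.177 F [ 4.5  4.7 -0.6] w 0.035 p [0.5531 0.1168]
7.15 yaw deg 48.51 Mz -0.068 F [ 4.8  3.7 -0.8] w 0.0352 p [0.5531 0.1169]
```

```bash
for k in 1 2; do python3 -m crank '[[0,0,0,0,0,-0.0262,1],[0,0,0,0,0,0,1]]' 50 >/dev/null; ./s.sh; done
```

```text
7.4 yaw deg 49.97 Mz -0.2 F [ 4.8  4.1 -1.1] w 0.0349 p [0.5532 0.1169]
7.65 yaw deg 51.45 Mz -0.26 F [ 4.5  4.2 -0.7] w 0.0349 p [0.5532 0.117 ]
```

```bash
python3 -m crank '[[0,0,0,0,0,-0.0175,1],[0,0,0,0,0,0,1],[0,0,0,0,0,0,1]]' 50 >/dev/null; ./s.sh
```

```text
8.03 yaw deg 52.43 Mz -0.347 F [ 3.9  2.9 -0.8] w 0.035 p [0.5531 0.117 ]
```

Home stop is met at about 0.35 N m. Now back to the home click, then four clicks clockwise.

```bash
python3 -m crank '[[0,0,0,0,0,0.0973,1],[0,0,0,0,0,0.0973,1],[0,0,0,0,0,0,1],[0,0,0,0,0,0,1]]' 50 >/dev/null; ./s.sh
for k in 1 2 3 4 5 6 7 8 9 10 11 12; do python3 -m crank '[[0,0,0,0,0,0.0873,1],[0,0,0,0,0,0,1]]' 50 >/dev/null; ./s.sh; done
```

```text
8.53 yaw deg 41.37 Mz -0.018 F [ 4.3  3.3 -0.4] w 0.0355 p [0.553  0.1168]
8.78 yaw deg 36.48 Mz 0.056 F [ 3.4  3.  -0. ] w 0.0351 p [0.5529 0.1168]
9.03 yaw deg 31.58 Mz 0.069 F [5.  3.1 0.1] w 0.035 p [0.5529 0.1167]
9.28 yaw deg 26.66 Mz -0.033 F [4.9 3.4 0.1] w 0.0351 p [0.5528 0.1166]
9.53 yaw deg 21.72 Mz -0.11 F [3.9 3.  1. ] w 0.0346 p [0.5527 0.1166]
9.78 yaw deg 16.76 Mz -0.18 F [ 3.6  3.3 -0.3] w 0.0347 p [0.5526 0.1165]
10.03 yaw deg 11.81 Mz -0.181 F [3.9 2.9 0.4] w 0.0353 p [0.5525 0.1165]
10.28 yaw deg 6.86 Mz 0.124 F [3.9 2.5 1. ] w 0.0349 p [0.5524 0.1165]
10.53 yaw deg 1.84 Mz 0.028 F [3.7 2.5 1.5] w 0.0351 p [0.5523 0.1165]
10.78 yaw deg -3.18 Mz -0.029 F [3.  2.6 1.1] w 0.0351 p [0.5522 0.1165]
11.03 yaw deg -8.19 Mz -0.113 F [3.2 2.5 2.9] w 0.035 p [0.5521 0.1165]
11.28 yaw deg -13.2 Mz -0.175 F [1.7 2.5 3.4] w 0.0352 p [0.552  0.1165]
11.53 yaw deg -18.18 Mz -0.055 F [2.4 2.7 4.3] w 0.0349 p [0.552  0.1165]
```

```bash
for k in 1 2 3 4 5 6 7 8 9 10 11 12; do python3 -m crank '[[0,0,0,0,0,0.0873,1],[0,0,0,0,0,0,1]]' 50 >/dev/null; ./s.sh; done
python3 -m crank '[[0,0,0,0,0,0.006,1],[0,0,0,0,0,0,1]]' 50 >/dev/null; ./s.sh
```

```text
11.78 yaw deg -23.13 Mz 0.131 F [1.6 2.8 4.4] w 0.035 p [0.5518 0.1166]
12.03 yaw deg -28.16 Mz 0.04 F [1.6 2.4 5.5] w 0.0347 p [0.5517 0.1166]
12.28 yaw deg -33.2 Mz 0.01 F [-0.5  3.   5.4] w 0.035 p [0.5517 0.1167]
12.53 yaw deg -38.22 Mz -0.079 F [1.  2.2 5.4] w 0.0351 p [0.5516 0.1167]
12.78 yaw deg -43.24 Mz -0.147 F [-0.2  3.6  5.3] w 0.0348 p [0.5515 0.1168]
13.03 yaw deg -48.22 Mz -0.089 F [-0.2  3.   5.5] w 0.0351 p [0.5515 0.1168]
13.28 yaw deg -53.17 Mz 0.093 F [-0.4  3.7  5.5] w 0.0352 p [0.5514 0.117 ]
13.53 yaw deg -58.19 Mz 0.07 F [0.3 3.9 5.8] w 0.0351 p [0.5513 0.117 ]
13.78 yaw deg -63.22 Mz -0.017 F [-0.7  4.7  6.6] w 0.0351 p [0.5513 0.1171]
14.03 yaw deg -68.24 Mz -0.099 F [-0.   5.9  5.7] w 0.0348 p [0.5512 0.1172]
14.28 yaw deg -73.27 Mz -0.134 F [0.4 5.4 6.6] w 0.0348 p [0.5512 0.1173]
14.53 yaw deg -78.25 Mz -0.104 F [0.  5.2 5.5] w 0.035 p [0.5512 0.1174]
14.78 yaw deg -78.55 Mz -0.041 F [-0.1  5.9  6.1] w 0.035 p [0.5511 0.1174]
```

```bash
python3 -m crank '[[0,0,0,0,0,0,0],[0,0,0,0,0,0,0],[0,0,0,0,0,0,0],[0,0,0,0,0,0,0],[0,0,0,0,0,0,0]]' 10 >/dev/null
python3 -m crank '[[0,0,-2,0,0,0,0],[0,0,-5,0,0,0,0],[0,0,-5,0,0,0,0],[0,0,0,0,0,0,0]]' 10
python3 - <<'E'
from h import *
st();go([.4421,-.264,.25],0.3)
E
```

```text
time: 15.9
position: [0.5547, 0.1166, 0.2556]
tool_rot: [0.995, 0.098, 0.005, 0.0]
ft_force: [0.6, -0.2, -0.7]
grip_width: 0.0869
grip_force: 0.0
15.9 p [0.5547 0.1166 0.2556] yaw_y -1.3739 tz [ 0.01  0.   -1.  ] F [ 0.59 -0.25 -0.72] M [ 0.015  0.024 -0.009] w 0.0869 g 0.0 q [ 0.01  0.49  1.62 -0.    1.01  1.38]
shift cm [-18.49  35.12   0.44] turn [ 0.01  -0.006 -1.674]
```

```bash
python3 -m crank '[[-2.64,5.02,0.05,0,0,0,0.4],[-2.64,5.02,0.05,0,0,0,0.4],[-2.64,5.02,0.05,0,0,0,0.4],[-2.64,5.02,0.05,0,0,0,0.4],[-2.64,5.02,0.05,0,0,0,0.4]]' 10 >/dev/null
python3 -m crank '[[-2.64,5.02,0.05,0,0,0,0.4],[-2.64,5.02,0.05,0,0,0,0.4],[0,0,0,0,0,-0.186,0.4],[0,0,0,0,0,-0.186,0.4],[0,0,0,0,0,-0.186,0.4]]' >/dev/null
python3 -m crank '[[0,0,0,0,0,-0.186,0.4],[0,0,0,0,0,-0.186,0.4],[0,0,0,0,0,-0.186,0.4],[0,0,0,0,0,-0.186,0.4],[0,0,0,0,0,-0.186,0.4]]' >/dev/null
python3 -m crank '[[0,0,0,0,0,-0.186,0.4],[0,0,0,0,0,0,0.4],[0,0,0,0,0,0,0.4]]' >/dev/null
python3 - <<'E'
from h import *
st();i=wrist("pics/w2.png");print(pix(i,[.4421,-.2641,.059]))
go([.4421,-.264,.25],0.3)
E
```

```text
18.15 p [ 0.4394 -0.264   0.2472] yaw_y 0.297 tz [-0.001  0.001 -1.   ] F [-0.09  0.43 -0.14] M [-0.007 -0.092 -0.009] w 0.0524 g 0.0 q [-0.76  0.44  1.76  0.    0.94 -1.06]
[258.50795843 183.10913944]
shift cm [-0.07  0.25 -0.27] turn [-0.    -0.001 -0.002]
```

View pics/w2.png

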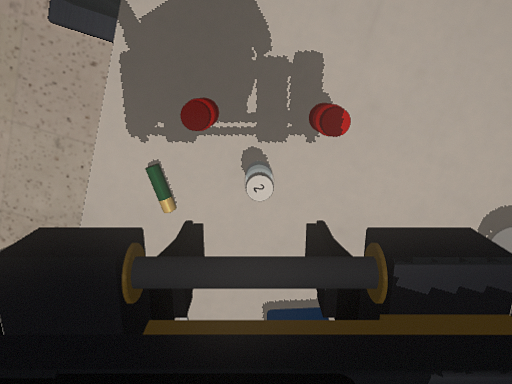

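The white cap top is centred at about (259.5,187).

Run:
```python
from h import *
i=cams.camera_info("wrist")
g=cv2.cvtColor(cv2.imread("pics/w2.png"),cv2.COLOR_BGR2GRAY)
c=cv2.HoughCircles(cv2.resize(g[150:220,225:295],None,fx=4,fy=4,interpolation=cv2.INTER_CUBIC),cv2.HOUGH_GRADIENT,1.5,100,param1=120,param2=15,minRadius=45,maxRadius=70);print(c/4+[225,150,0])
v=world(i,(259.5,187),.059);print(v)
go([v[0],v[1],.106])
```

```text
[[[259.6875     186.1875      14.13749981]
  [252.9375     160.6875      13.98750019]]]
[ 0.44406195 -0.26727771  0.059     ]
shift cm [-0.45  0.35 14.13] turn [0. 0. 0.]
```

```bash
python3 -m crank '[[-0.42,0.35,4,0,0,0,0.4],[0,0,5,0,0,0,0.4],[0,0,4,0,0,0,0.4],[0,0,1.15,0,0,0,0.4],[0,0,0,0,0,0,0.4]]' 10 
python3 -m crank '[[0,0,0,0,0,0,1],[0,0,0,0,0,0,1],[0,0,0,0,0,0,1],[0,0,0,0,0,0,1],[0,0,0,0,0,0,1]]' 10 
python3 -c "from h import *;st()"
```

```text
time: 18.82
position: [0.4443, -0.2672, 0.106]
tool_rot: [0.594, 0.805, 0.0, -0.0]
ft_force: [0.4, -0.1, 0.9]
grip_width: 0.0519
grip_force: 0.0
time: 19.45
position: [0.4446, -0.2674, 0.107]
tool_rot: [0.594, 0.805, -0.0, 0.001]
ft_force: [0.4, 0.2, 6.3]
grip_width: 0.0274
grip_force: 10.0
19.45 p [ 0.4446 -0.2674  0.107 ] yaw_y 0.2997 tz [ 0.001 -0.001 -1.   ] F [0.42 0.16 6.33] M [ 0.064 -0.092  0.012] w 0.0274 g 10.0 q [-0.76  0.69  1.84  0.    0.61 -1.06]
```

```bash
python3 -m crank '[[0,0,-1,0,0,0,1],[0,0,-3,0,0,0,1],[0,0,-5,0,0,0,1],[0,0,-3,0,0,0,1],[0,0,0,0,0,0,1]]' 10
python3 - <<'E'
from h import *
st();go([.5743,.055,.215],0.33)
E
```

```text
time: 20.08
position: [0.4452, -0.268, 0.2289]
tool_rot: [0.594, 0.805, -0.0, 0.003]
ft_force: [0.4, -1.2, -1.8]
grip_width: 0.027
grip_force: 10.0
20.07 p [ 0.4452 -0.268   0.2289] yaw_y 0.2999 tz [ 0.004 -0.004 -1.   ] F [ 0.44 -1.24 -1.76] M [ 0.002 -0.113 -0.027] w 0.027 g 10.0 q [-0.76  0.48  1.76 -0.    0.9  -1.06]
shift cm [27.05 21.87  1.31] turn [ 0.003  0.005 -0.03 ]
```

```bash
python3 -m crank '[[3.2,2.6,0,0,0,0,1],[3.86,3.12,0.1,0,0,0,1],[3.86,3.12,0.2,0,0,0,1],[3.86,3.12,0.2,0,0,0,1],[3.86,3.12,0.2,0,0,0,1]]' 10 >/dev/null
python3 -m crank '[[3.86,3.12,0.2,0,0,0,1],[3,2.5,0.2,0,0,0,1],[1.5,1.2,0.2,0,0,0,1],[0,0,0,0,0,0,1],[0,0,0,0,0,0,1]]' 10 >/dev/null
python3 - <<'E'
from h import *
st();i=wrist("pics/w3.png");print(pix(i,[.5743,.0550,.053]),pix(i,[.5525,.1175,.0875]))
go([.5743,.055,.215])
s=cams.camera("scene");cv2.imwrite("pics/s3.png",s[...,::-1])
E
```

```text
21.32 p [0.5731 0.0543 0.2128] yaw_y 0.2988 tz [-0.002 -0.    -1.   ] F [-0.09 -0.09 -0.09] M [ 0.033 -0.113  0.047] w 0.0269 g 10.0 q [-0.1   0.57  1.63 -0.    0.95 -0.4 ]
[257.54430048 190.68178784] [254.12132326 103.32149297]
shift cm [ 0.06  0.13 -0.2 ] turn [0. 0. 0.]
```

View pics/w3.png

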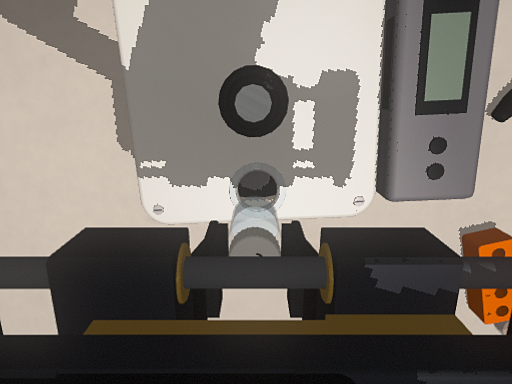

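The wrist view shows the vial held at (257,~220), with the port just beyond it near (258,187). I'll enlarge to fit the trim ring.

Run:
```python
import cv2
im=cv2.imread("pics/w3.png");cv2.imwrite("pics/w3c.png",cv2.resize(im[150:260,210:310],None,fx=5,fy=5,interpolation=cv2.INTER_CUBIC))
```

```text
(no output)
```

View pics/w3c.png

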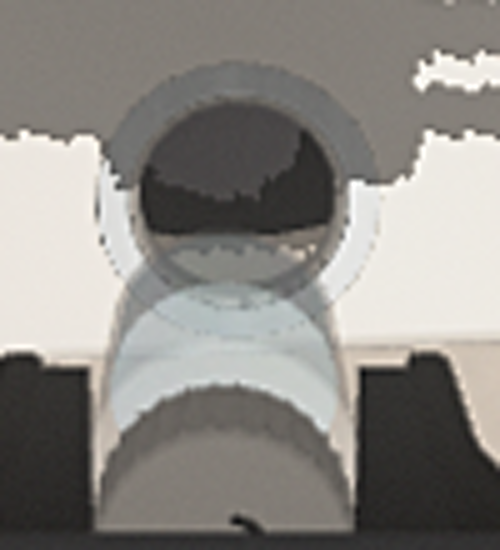

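The enlarged trim ring is centred at crop (238.5,198.5), which is full pixel (257.3,189.3). The vial's base arc tops out at about crop y = 233. I'll compare both with the predictions.

Run:
```python
from h import *
i=cams.camera_info("wrist");o=robot.get_obs();r=R.from_quat(o["tool_rot"]);P=o["position"]
print("port",world(i,(257.3,189.3),.053))
cr=lambda p:(np.array(p)-[210,150])*5+2
for n,v in [("base far",(.0138,0,.107)),("base c",(0,0,.107)),("base L",(0,-.0138,.107)),("base R",(0,.0138,.107)),("cap top c",(0,0,.048)),("shoulder L",(0,-.0138,.060)),("shoulder R",(0,.0138,.060)),("cap far",(.0122,0,.048)),("capL",(0,-.0122,.048)),("capR",(0,.0122,.048))]:
    print(n,np.round(cr(pix(i,P+r.apply(v))),1))
```

```text
port [0.57422137 0.05564969 0.053     ]
base far [230.3 218.8]
base c [230.3 325.6]
base L [118.9 325.7]
base R [341.7 325.6]
cap top c [232.2 548.9]
shoulder L [ 90.2 491.3]
shoulder R [373.4 491.1]
cap far [232.3 424.2]
capL [ 97.8 549. ]
capR [366.7 548.9]
```

```bash
python3 -m crank '[[0.13,0.13,1.5,0,0,0,1],[0,0,1.5,0,0,0,1],[0,0,1.2,0,0,0,1],[0,0,0.5,0,0,0,1],[0,0,0,0,0,0,1]]' 10 >/dev/null
python3 - <<'E'
from h import *
st();i=wrist("pics/w4.png")
im=cv2.imread("pics/w4.png");cv2.imwrite("pics/w4c.png",cv2.resize(im[150:260,200:310],None,fx=5,fy=5,interpolation=cv2.INTER_CUBIC))
o=robot.get_obs();r=R.from_quat(o["tool_rot"]);P=o["position"]
cr=lambda p:np.round((np.array(p)-[200,150])*5+2,1)
print("port c",cr(pix(i,[.5742,.0553,.053])))
for n,v in [("base far",(.0138,0,.107)),("base c",(0,0,.107))]:print(n,cr(pix(i,P+r.apply(v))))
E
```

```text
22.05 p [0.5744 0.0571 0.1656] yaw_y 0.2998 tz [-0.001  0.    -1.   ] F [-0.6  -0.03  0.44] M [-0.005 -0.106 -0.018] w 0.0269 g 10.0 q [-0.09  0.64  1.66 -0.    0.85 -0.39]
port c [275.1 323.1]
base far [283.4 220.6]
base c [283.3 327.7]
```

View pics/w4c.png

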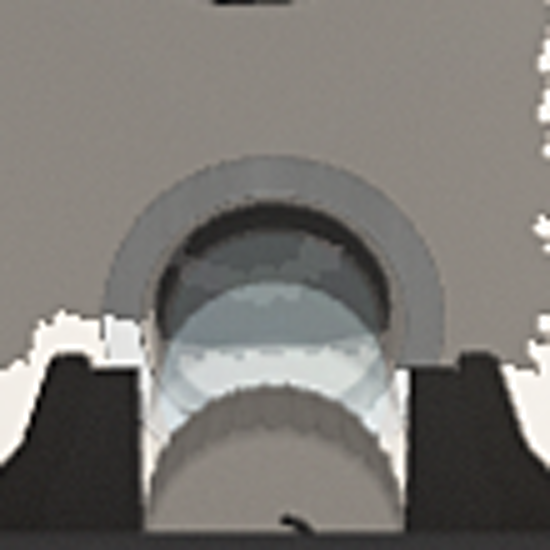

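The ring is centred at crop (274,318). The vial base is centred at (274,~335), and projecting it down to cover height gives about 320, so they line up within about 0.3 mm. Descending slowly with force checks.

```bash
python3 -m crank '[[0,0,0.2,0,0,0,1],[0,0,0,0,0,0,1]]' 8 >/dev/null; python3 -c "from h import *;st()"
python3 -m crank '[[0,0,0.2,0,0,0,1],[0,0,0,0,0,0,1]]' 8 >/dev/null; python3 -c "from h import *;st()"
python3 -m crank '[[0,0,0.2,0,0,0,1],[0,0,0,0,0,0,1]]' 8 >/dev/null; python3 -c "from h import *;st()"
python3 -m crank '[[0,0,0.2,0,0,0,1],[0,0,0,0,0,0,1]]' 8 >/dev/null; python3 -c "from h import *;st()"
```

```text
22.35 p [0.5748 0.0571 0.1645] yaw_y 0.2998 tz [ 0.001 -0.    -1.   ] F [ 0.48  0.4  -1.76] M [-0.019 -0.163  0.012] w 0.0271 g 8.0 q [-0.09  0.64  1.66  0.    0.84 -0.39]
22.6 p [0.5746 0.0571 0.1622] yaw_y 0.2998 tz [-0.  0. -1.] F [ 0.03  0.37 -0.75] M [ 0.005 -0.127 -0.015] w 0.0274 g 8.0 q [-0.09  0.64  1.66 -0.    0.84 -0.39]
22.85 p [0.5745 0.0571 0.1601] yaw_y 0.2996 tz [-0.  0. -1.] F [-0.15 -0.6  -0.42] M [ 0.016 -0.129 -0.008] w 0.0267 g 8.0 q [-0.09  0.65  1.66  0.    0.83 -0.39]
23.1 p [0.5745 0.0571 0.158 ] yaw_y 0.2997 tz [-0.  0. -1.] F [-0.52 -0.04 -0.74] M [ 0.012 -0.145  0.066] w 0.0275 g 8.0 q [-0.09  0.65  1.66  0.    0.83 -0.39]
```

```bash
for k in 1 2 3 4; do python3 -m crank '[[0,0,0.2,0,0,0,1],[0,0,0,0,0,0,1]]' 8 >/dev/null; python3 -c "from h import *;st()"; done
```

```text
23.35 p [0.5745 0.0571 0.1561] yaw_y 0.2997 tz [-0.  0. -1.] F [ 0.3  -0.39 -0.51] M [-0.015 -0.112 -0.021] w 0.0272 g 8.0 q [-0.09  0.65  1.67  0.    0.82 -0.39]
23.6 p [0.5745 0.0571 0.1541] yaw_y 0.2997 tz [-0.  0. -1.] F [ 0.27  0.68 -0.42] M [-0.003 -0.159 -0.026] w 0.0271 g 8.0 q [-0.09  0.65  1.67 -0.    0.82 -0.39]
23.85 p [0.5745 0.0571 0.1521] yaw_y 0.2998 tz [-0.  0. -1.] F [ 0.4  -0.18  0.06] M [-0.013 -0.14   0.001] w 0.0273 g 8.0 q [-0.09  0.66  1.67  0.    0.82 -0.39]
24.1 p [0.5745 0.0571 0.1501] yaw_y 0.2997 tz [-0.  0. -1.] F [-0.12 -0.7   0.12] M [-0.01  -0.123 -0.016] w 0.0273 g 8.0 q [-0.09  0.66  1.67  0.    0.81 -0.39]
```

```bash
for k in 1 2 3 4 5 6 7 8; do python3 -m crank '[[0,0,0.2,0,0,0,1],[0,0,0,0,0,0,1]]' 8 >/dev/null; python3 -c "from h import *;st()"|cut -c1-110; done
```

```text
24.35 p [0.5745 0.0571 0.1481] yaw_y 0.2997 tz [-0.  0. -1.] F [ 0.51 -0.93 -0.57] M [ 0.013 -0.114  0.002] w 
24.6 p [0.5745 0.0571 0.1461] yaw_y 0.2997 tz [-0.  0. -1.] F [0.47 0.74 0.08] M [ 0.004 -0.119 -0.028] w 0.02
24.85 p [0.5745 0.0571 0.1441] yaw_y 0.2997 tz [-0.  0. -1.] F [-0.52  0.25 -0.47] M [ 0.014 -0.137 -0.059] w 
25.1 p [0.5745 0.0571 0.1421] yaw_y 0.2997 tz [-0.  0. -1.] F [ 0.7  -0.37 -0.15] M [-0.016 -0.09  -0.009] w 0
25.35 p [0.5745 0.0571 0.1401] yaw_y 0.2997 tz [-0.  0. -1.] F [ 0.08 -0.03  0.15] M [-0.017 -0.142 -0.022] w 
25.6 p [0.5745 0.0571 0.1381] yaw_y 0.2997 tz [-0.  0. -1.] F [-0.32  0.44 -0.48] M [ 0.011 -0.134 -0.005] w 0
25.85 p [0.5745 0.0571 0.1361] yaw_y 0.2997 tz [-0.  0. -1.] F [ 0.87 -0.44  0.55] M [ 0.    -0.1    0.033] w 
26.1 p [0.5745 0.0571 0.1341] yaw_y 0.2997 tz [-0.  0. -1.] F [ 0.64  0.38 -0.05] M [ 0.014 -0.13  -0.015] w 0
```

Past the shallow floor, so this is the deep pocket. Now 1 mm steps to contact.

```bash
for k in 1 2 3 4 5; do python3 -m crank '[[0,0,0.1,0,0,0,1],[0,0,0,0,0,0,1]]' 5 >/dev/null; python3 -c "from h import *;st()"|cut -c1-125; done
```

```text
26.35 p [0.5746 0.0571 0.1332] yaw_y 0.2997 tz [-0.  0. -1.] F [1.   0.43 0.49] M [ 0.025 -0.075 -0.005] w 0.0271 g 5.0 q [-0
26.6 p [0.5746 0.0571 0.1322] yaw_y 0.2996 tz [-0.  0. -1.] F [-0.32 -0.04 -0.42] M [-0.006 -0.073 -0.003] w 0.0274 g 5.0 q [
26.85 p [0.5746 0.0571 0.1312] yaw_y 0.2997 tz [-0.  0. -1.] F [0.3  0.28 0.  ] M [ 0.012 -0.123 -0.013] w 0.0273 g 5.0 q [-0
27.1 p [0.5746 0.0571 0.1302] yaw_y 0.2997 tz [-0.  0. -1.] F [ 0.25 -0.85  0.03] M [ 0.022 -0.081 -0.018] w 0.0268 g 5.0 q [
27.35 p [0.5746 0.0571 0.1292] yaw_y 0.2997 tz [-0.  0. -1.] F [-0.59 -0.22 -0.33] M [-0.059 -0.128  0.066] w 0.0274 g 5.0 q
```

```bash
for k in 1 2 3 4; do python3 -m crank '[[0,0,0.05,0,0,0,1],[0,0,0,0,0,0,1]]' 4 >/dev/null; python3 -c "from h import *;st()"|cut -c1-125; done
```

```text
27.6 p [0.5747 0.0571 0.129 ] yaw_y 0.2997 tz [ 0.  0. -1.] F [-1.14  0.46  1.75] M [ 0.022 -0.014 -0.002] w 0.0272 g 4.0 q [
27.85 p [0.5748 0.0571 0.1289] yaw_y 0.2998 tz [ 0.001 -0.    -1.   ] F [-2.07  0.06  4.98] M [ 0.025  0.086 -0.018] w 0.0275
28.1 p [0.5748 0.0571 0.1285] yaw_y 0.2998 tz [ 0.001 -0.    -1.   ] F [-0.79 -0.31  5.94] M [-0.011  0.095 -0.03 ] w 0.0274 
28.35 p [0.5749 0.057  0.1281] yaw_y 0.2998 tz [ 0.001 -0.    -1.   ] F [-1.    0.25  7.06] M [-0.047  0.08  -0.001] w 0.0276
```

Floor felt exactly where a home vial should sit. Releasing and backing off.

```bash
python3 -m crank '[[0,0,-0.1,0,0,0,1],[0,0,0,0,0,0,0.4],[0,0,0,0,0,0,0.4],[0,0,0,0,0,0,0.4],[0,0,0,0,0,0,0.4]]' 4
python3 -m crank '[[0,0,-0.5,0,0,0,0.4],[0,0,-2,0,0,0,0.4],[0,0,-4,0,0,0,0.4],[0,0,-4,0,0,0,0.4],[-4,0,-2,0,0,0,0.4]]'
python3 -m crank '[[-4,0,0,0,0,0,0.4],[0,0,0,0,0,0,0.4],[0,0,0,0,0,0,0.4]]'
python3 - <<'E'
from h import *
i=wrist("pics/w5.png");print(pix(i,[.5742,.0558,.081]))
t=cams.camera("scene")[...,::-1];a=cv2.resize(t[180:280,150:270],None,fx=4,fy=4,interpolation=cv2.INTER_CUBIC)
w=cv2.resize(cv2.imread("pics/w5.png"),(320,240));b=np.zeros((400,800,3),np.uint8);b[:,:480]=a;b[:240,480:]=w;cv2.imwrite("pics/fin.png",b)
E
```

```text
time: 28.98
position: [0.5746, 0.0571, 0.1281]
tool_rot: [0.594, 0.805, -0.0, -0.0]
ft_force: [-0.3, 0.1, 1.5]
grip_width: 0.0513
grip_force: 0.0
time: 29.6
position: [0.5865, 0.0206, 0.256]
tool_rot: [0.592, 0.806, 0.001, 0.001]
ft_force: [1.4, -0.5, -0.2]
grip_width: 0.0523
grip_force: 0.0
time: 29.98
position: [0.5977, -0.0191, 0.2531]
tool_rot: [0.594, 0.805, -0.0, -0.001]
ft_force: [-0.4, -0.5, -0.4]
grip_width: 0.0523
grip_force: 0.0
[255.11088438  84.97391535]
```

View pics/fin.png

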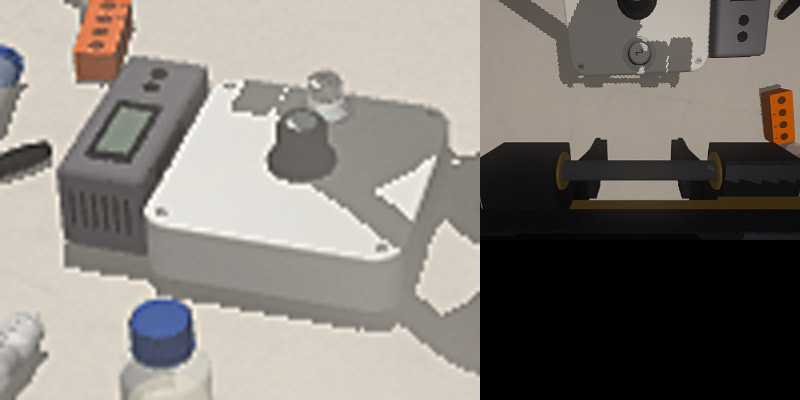

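The vial stands upright in the port, its cap at about (324,90) in the left panel. It is released, well down in the port, and the gripper is clear. Handing in.

```bash
python3 -c "
from rig import ticket
print(ticket.hand_in())"
```

```text
the job is handed in; nothing more can be done
None
```

I turned the knob anticlockwise to its home stop (about 0.35 N m), then back exactly four clicks, and set the vial upright on the deep pocket's floor; it is released, nothing else was touched, and the job was handed in after about 30 s (no verdict shown).

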